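Find the loose-capped paint pot and set it aside

ROBOT

A 6-joint arm with a two-finger parallel gripper is mounted at the origin on the work surface. World frame = base frame: x ahead of the robot, y to its left, z up, the work surface at z = 0. Lengths are in m, angles in rad, forces in N, time in s.
With the tool pointing down it reaches from about 0.25 to 0.725 m from the base axis. Payload 4 kg.
Tool frame: the origin (TCP) lies where the fingers leave the gripper's body, on its centre line; the fingertips stand 73 mm ahead of it and the grasp point (between the pads) lies 54 mm ahead of it (bot.tips_ahead is the z of the fingertips in the tool frame, in m); z points along the fingers, y is the direction in which the jaws open and shut (so a half turn about z gives the same grasp; the last joint's range is limited). The gripper opens to 85 mm and grips with 20 to 120 N. Pads are 22 mm wide; open, the fingers measure 114 mm over their backs; the gripper's body (76 mm by 85 mm) begins 54 mm behind the grasp point. The pads swing forward as they close: fully open they stand 13 mm farther back than shut.
Start: joints at [1.173, 0.241, 0.005, 1.335, 0, 1.571], TCP at [0.194, 0.461, 0.304] pointing down, gripper open.
Joint ranges: [-2.72, 2.72], [-1.05, 1.87], [-1.09, 1.28], [-1.99, 2.15], [-1.42, 1.44], [-3.14, 3.14]. Speed limits (rad/s): [2.79, 2.79, 3.14, 3.14, 3.14, 3.14].

INTERFACE

Orientations are given as a unit quaternion [x, y, z, w].
In Python, from workcell import readout, camera, get_calibration, order, bot gives the robot as it stands.
- The arm moves only by the tool send_rows, never from a script. Its argument "moves" is a list of rows, each a list of 3 entries, a list of its own where there are three numbers: the shift along the tool's x, y, z in mm, then the turn, a rotation vector about the tool's x, y, z in rad, then the finger opening in mm, from 0 to 85.4. In form: [[[dx, dy, dz], [ax, ay, az], grip], ...]. A call has 1 to 12 rows; each row is the pose to reach, as a shift and turn from the pose measured when the call began, along the tool's axes at that moment; what a row does not reach only later rows make up. A row lasts 1/12 s, in which the tool goes at most 41.7 mm and 7.16 degrees, less where a joint would pass 70% of its speed; a pose out of reach is approached as far as the arm can. A call with a gripper value outside its range is refused whole. The fingers move at their own pace and stop on an object; the grip force is fixed at half the most. Time passes only in rows, so rows that repeat a pose let the fingers close. It gives the time, the measured TCP pose, the force and the opening at its end, in the units of the state.
- readout.get_obs(): the state, without advancing time (a new reading comes with each control period).
- camera(name): name is "side" or "top"; returns the picture (420x560x3 uint8, red, green, blue); there is no depth.
- get_calibration(name): a dict with "fx", "fy", "cx", "cy" (pixels), "k1" (the pictures are not rectified: a ray, as slopes to the right and down, at radius r is drawn at 1 + k1 r^2 times it, then the intrinsics apply), "R" (3x3) and "t" (3): a world point X has camera coordinates R X + t. Camera axes: x right, y down, z forward; pixel columns grow to the right and rows downward; lengths in m; the calibration is good to about 2 mm. A picture is of the moment at which its call begins. get_calibration takes no time and is no camera call.
- order.job_done(): hands the job in, once; it reports no verdict.
The state is a dict: "clock": time; "joint_pos": joint angles; "joint_vel": joint speeds; "tau": joint torques, N m; "eef_pos": TCP position; "tool_rot": TCP orientation; "ft_force": force on the tool from outside, world axes, zero at the start; "ft_torque": the same for the moment, N m; "grip_width": finger opening in m.
Only numpy, scipy, OpenCV 4.12 (cv2) and the standard library are available. Lean on these libraries where they do the work, as an engineer would, in place of code of your own. Each camera call takes 0.05 s, during which the arm holds its last target. There are 200 camera calls.

TASK

Two identical paint pots stand in the wooden stand; one of them was not screwed shut. Test-twist the caps clockwise (seen from above) to find it: screw the loose cap down until it stops while the pot is still in the stand, then lift that pot out by its cap and set it down upright in the orange tray without dropping it, and let go. Leave the tight pot in the stand, its cap still tight.

Things in the scene. Friction and masses are not known exactly. Their poses are not given: they have to be found in the camera images.
- cap_a_mid (a point): Centre of one paint pot's cap: round ribbed blue screw cap, 44 mm across, 24 mm tall; a white stripe on top, from the middle to the rim (this point's -x; z up), turns with it. Below it a yellow pot, 32 mm square, 44 mm tall, white label: shoulder 14 mm, underside 58 mm below this point; about 130 g in all. The cap stays on when the pot is lifted. In the stand this point is 62 mm above the table.
- cap_b_mid (a point): The same for the other pot, alike in size and looks: only a twist tells which is loose. Either may be in either well. Both stand in square wells 35 mm wide, 20 mm deep, 120 mm apart, of a fixed plywood stand (64 x 190 x 24 mm), which lets a pot turn no more than about 6 degrees with its cap; a pot lifts straight up out of it.
- cap_a (a joint): Turn of that cap on its thread, rad; grows as it is turned clockwise from above (tightening). Zero and stop differ between pots, so one reading tells nothing. A loose cap turns easily (0.05 N m), meets its firm stop after 0.6 to 0.9 rad and stays where left. A tight cap is at its stop: the reading grows by under 0.05 and the fingers slip round it.
- cap_b (a joint): The same for the other pot's cap.
- tray: Open orange plastic tray, fixed to the table, 150 x 150 mm outside, walls 5 mm thick and 22 mm high, floor 5 mm thick; origin at the centre of its underside on the table, x and y along its sides, z up. A pot standing in it has its cap's centre 63 mm above the table.
Not all that is in view belongs to the job. What is shaped like the part that bears cap_a_mid but pink or turquoise is not meant.

How it is judged:
By the outcome, as a careful person would: the job done as asked, in the order asked, and still so for the second after the job is handed in, with the robot touching nothing.
It also fails if it takes over 51 s, if anything falls off the work surface, if the arm or the gripper's body presses on something with over 40 N, if the wrist force passes 120 N, or if a joint passes its speed limit or range.

## Working session

There is one attempt and no reset: what is moved stays moved. The work goes in short steps, Python scripts to look and compute and a tool call to move; the robot and the scene stay as the last step left them, time stands still between calls to the robot, and variables do not carry over. Pictures are saved under pics/ and viewed, about 8 in all and at most 12, crops included, and the job is handed in when it is done.

Besides the shell and the picture viewer there is one more tool, called after "Emit:" as a command line: name --argument value ..., lists and objects as JSON in quotes. send_rows: Moves the arm, as the interface text tells. Its arguments: {"type":"object","properties":{"moves":{"type":"array","items":{"type":"array"}}},"required":["moves"]}

```bash
mkdir -p pics; cat > h.py <<'E'
import numpy as np, cv2
from workcell import readout, camera, get_calibration, order, bot
from scipy.spatial.transform import Rotation as Ro
def shot(n,f):
    im=camera(n); cv2.imwrite('pics/'+f,im[:,:,::-1]); return im
def ray(n,u,v):
    c=get_calibration(n); R=np.array(c['R']);t=np.array(c['t'])
    d=np.array([(u-c['cx'])/c['fx'],(v-c['cy'])/c['fy']]); s=d.copy()
    for _ in range(30): s=d/(1+c['k1']*(s@s))
    w=R.T@np.array([s[0],s[1],1]); return -R.T@t, w/np.linalg.norm(w)
def atz(n,u,v,z):
    o,w=ray(n,u,v); return o+w*(z-o[2])/w[2]
def tri(a,b):
    (o1,w1),(o2,w2)=ray('side',*a),ray('top',*b)
    A=np.c_[w1,-w2]; s=np.linalg.lstsq(A,o2-o1,rcond=None)[0]
    p,q=o1+s[0]*w1,o2+s[1]*w2; return (p+q)/2,np.linalg.norm(p-q)
def proj(n,X):
    c=get_calibration(n); p=np.array(c['R'])@X+np.array(c['t']); s=p[:2]/p[2]; s=s*(1+c['k1']*(s@s))
    return s*[c['fx'],c['fy']]+[c['cx'],c['cy']]
E
python3 - <<'E'
from h import *
a=shot('side','s0.png');b=shot('top','t0.png')
print(readout.get_obs())
for n in('side','top'):
    c=get_calibration(n);print(n,c)
E
```

```text
{'clock': 0.1, 'joint_pos': array([1.17302996e+00, 2.41356616e-01, 3.85972271e-03, 1.33516759e+00,
       9.11276042e-06, 1.57087611e+00]), 'joint_vel': array([-2.99981125e-04, -2.87178208e-03,  2.89440348e-03, -1.76966391e-03,
       -4.06572779e-04,  5.08280635e-06]), 'tau': array([ 3.29331197e-04, -3.73137152e+01,  2.53010684e+01,  1.08595143e-02,
        6.23206745e-06, -7.28358600e-06]), 'eef_pos': array([0.19351664, 0.46058081, 0.30309264]), 'tool_rot': array([ 1.97613675e-01,  9.80279533e-01, -9.14773762e-04, -1.88980437e-04]), 'ft_force': array([0.72702022, 0.0338234 , 0.86651751]), 'ft_torque': array([ 0.00877918, -0.03941979,  0.0073091 ]), 'grip_width': 0.08561202290297477}
side {'fx': 431.7240980591031, 'fy': 431.7240980591031, 'cx': 280.20531056744954, 'cy': 209.59224175877088, 'k1': -0.037896040761855536, 'R': array([[-0.73834395, -0.67441418, -0.00370569],
       [-0.39217377,  0.43380629, -0.81117929],
       [ 0.54867836, -0.59747604, -0.5847858 ]]), 't': array([0.42828387, 0.27592547, 0.41920314])}
top {'fx': 396.4612639688116, 'fy': 396.4612639688116, 'cx': 283.81297409452947, 'cy': 209.1924515278946, 'k1': 0.024165946982046015, 'R': array([[ 0.01755197, -0.99910916,  0.03837729],
       [-0.98536812, -0.02379331, -0.16877069],
       [ 0.16953346, -0.0348535 , -0.98490793]]), 't': array([-0.0503173 ,  0.56299016,  0.64893351])}
```

View pics/s0.png

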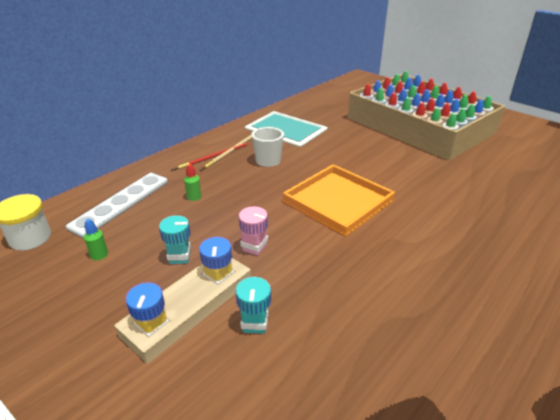

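View pics/t0.png

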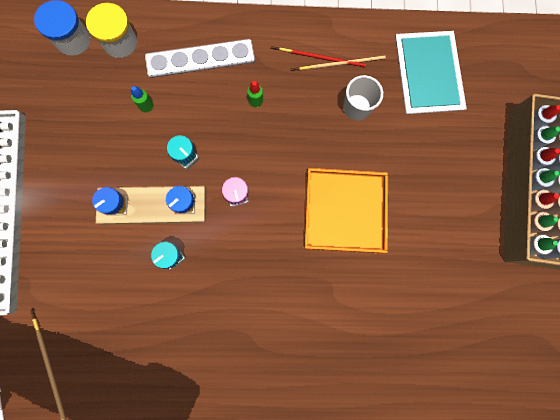

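The side view shows two blue-capped pots in the stand at (146,302) and (216,255), and the top view shows them at (107,201) and (180,199). Similar pots, turquoise at top (180,149) and (165,255) and pink at (235,190), are decoys by colour. The tray is at top (346,211).

```bash
python3 - <<'E'
from h import *
a=cv2.imread('pics/s0.png')[200:350,90:290];b=cv2.imread('pics/t0.png')[130:280,80:280]
f=lambda x:cv2.resize(x,(800,600),interpolation=cv2.INTER_CUBIC)
c=np.hstack([cv2.resize(x,(400,300),interpolation=cv2.INTER_CUBIC) for x in(a,b)])
cv2.imwrite('pics/c0s.png',f(a));cv2.imwrite('pics/c0t.png',f(b))
E
```

```text
(no output)
```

View pics/c0s.png

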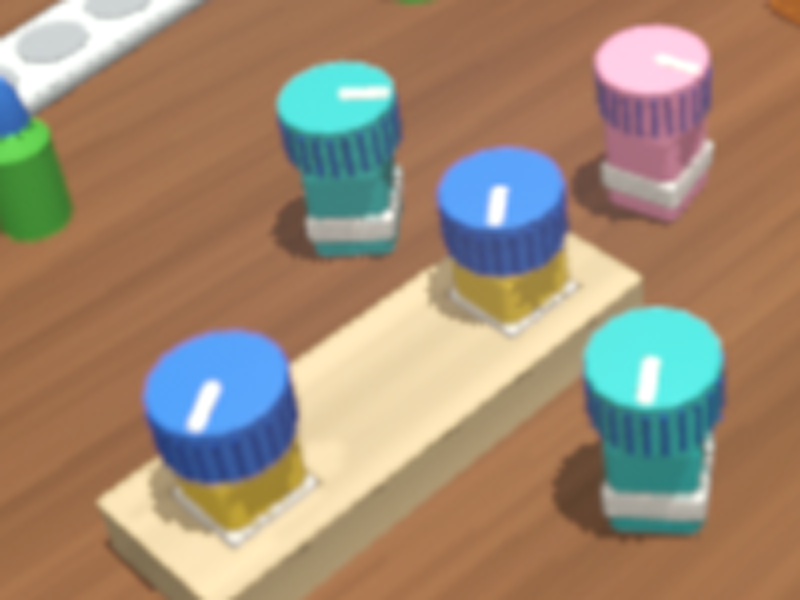

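View pics/c0t.png

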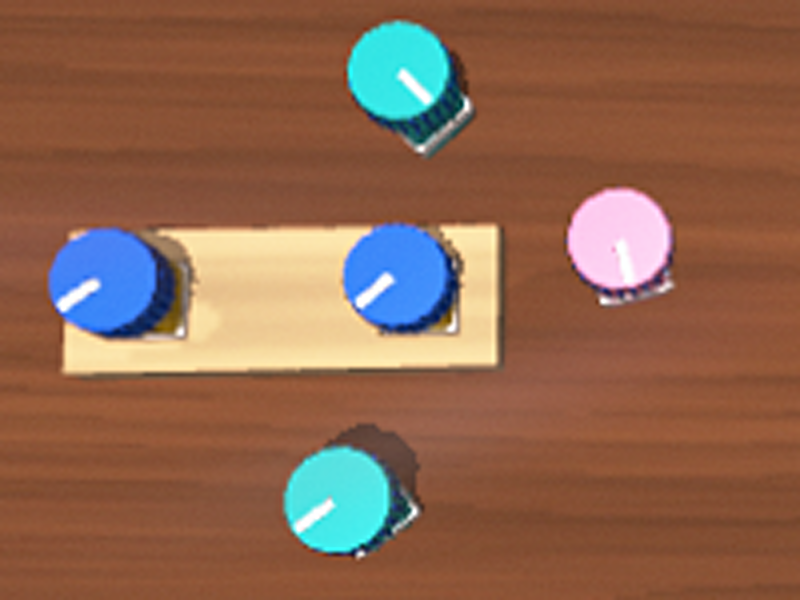

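The crops confirm that the two blue-capped, yellow-bodied pots in the wells are the ones meant, and that the turquoise and pink pots standing free are decoys. Blue cap tops are at side (144.5,294.5) / top (105.8,200.2), and side (215.8,248) / top (179.5,199.2).

```bash
python3 - <<'E'
from h import *
np.set_printoptions(precision=4,suppress=True)
P=dict(L=((144.5,294.5),(105.75,200.25)),R=((215.75,248),(179.5,199.25)),turqFar=((174.5,224.5),(179.5,147.75)),turqNear=((253,289.25),(164.5,255)),pink=((253,217),(235,189)),
# tray outer top rim corners: far-left, near-right etc
)
for k,v in P.items(): print(k,*tri(*v))
print('tray rim top', [atz('top',u,v,.022) for u,v in((307,169),(388,172),(387,252),(304,249))])
print('tray rim side',[atz('side',u,v,.022) for u,v in((336,168),(394,197),(341,221),(284,195))])
print('stand top',[atz('top',80+u/4,130+v/4,.024) for u,v in((70,232),(498,225),(498,366),(64,373))])
print('stripe L',atz('top',80+60/4,130+306/4,.074),atz('top',105.75,200.25,.074))
print('stripe R',atz('top',80+358/4,130+304/4,.074),atz('top',179.5,199.25,.074))
o=readout.get_obs(); print(Ro.from_quat(o['tool_rot']).as_matrix(), bot.tips_ahead)
E
```

```text
L [0.5684 0.26   0.0743] 0.002419535963106271
R [0.5739 0.1398 0.0702] 0.002195000755469096
turqFar [0.6647 0.1454 0.0683] 0.0009748935444657811
turqNear [0.4799 0.1589 0.0681] 0.002253063324299256
pink [0.5948 0.047  0.0633] 7.444802545515228e-05
tray rim top [array([ 0.6456, -0.0815,  0.022 ]), array([ 0.644 , -0.2337,  0.022 ]), array([ 0.4944, -0.2278,  0.022 ]), array([ 0.4967, -0.0772,  0.022 ])]
tray rim side [array([ 0.6288, -0.2231,  0.022 ]), array([ 0.4857, -0.2096,  0.022 ]), array([ 0.5155, -0.0839,  0.022 ]), array([ 0.6414, -0.0778,  0.022 ])]
stand top [array([0.5987, 0.2963, 0.024 ]), array([0.6072, 0.1061, 0.024 ]), array([0.5423, 0.1028, 0.024 ]), array([0.5349, 0.2928, 0.024 ])]
stripe L [0.5566 0.2755 0.074 ] [0.5675 0.2592 0.074 ]
stripe R [0.5604 0.1541 0.074 ] [0.5723 0.1382 0.074 ]
[[-0.9219  0.3874 -0.0007]
 [ 0.3874  0.9219 -0.0017]
 [ 0.     -0.0019 -1.    ]] 0.0726
```

Emit:
send_rows --moves '[[[-423, -40, 90], [0, 0, 0], 85], [[-423, -40, 90], [0, 0, 0], 85], [[-423, -40, 90], [0, 0, 0], 85], [[-423, -40, 90], [0, 0, 0], 85], [[-423, -40, 90], [0, 0, 0], 85], [[-423, -40, 90], [0, 0, 0], 85], [[-423, -40, 90], [0, 0, 0], 85], [[-423, -40, 90], [0, 0, 0], 85], [[-423, -40, 90], [0, 0, 0], 85], [[-423, -40, 90], [0, 0, 0], 85], [[-423, -40, 90], [0, 0, 0], 85], [[-423, -40, 90], [0, 0, 0], 85]]'

```text
clock: 1.1
eef_pos: [0.5707, 0.2564, 0.2105]
tool_rot: [0.2, 0.98, -0.002, -0.001]
ft_force: [-0.2, 0.2, -1.0]
grip_width: 0.085
```

```bash
cat >> h.py <<'E'
np.set_printoptions(precision=4,suppress=True)
def go(x,y,z):
    o=readout.get_obs(); d=Ro.from_quat(o['tool_rot']).inv().apply(np.array([x,y,z])-o['eef_pos'])*1000
    M=Ro.from_quat(o['tool_rot']).as_matrix()
    print('shift mm',d,'pos',o['eef_pos'],'q6',o['joint_pos'][5],'F',o['ft_force'],'T',o['ft_torque'],'w',o['grip_width'],'t',o['clock'],'tips',bot.tips_ahead,'toolx',M[:,0],'z',M[:,2])
E
python3 -c "
from h import *
go(.568,.2595,.122)"
```

```text
shift mm [ 3.67    2.2065 88.4966] pos [0.5707 0.2564 0.2105] q6 0.8265103109233871 F [-0.2178  0.1571 -0.9923] T [-0.009   0.0454  0.0043] w 0.08499120491912383 t 1.1 tips 0.0726 toolx [-0.9197  0.3926  0.0008] z [-0.0025 -0.0037 -1.    ]
```

Emit:
send_rows --moves '[[[4, 2, 30], [0, 0, 0], 85], [[4, 2, 60], [0, 0, 0], 85], [[4, 2, 88], [0, 0, 0], 85], [[4, 2, 88], [0, 0, 0], 60], [[4, 2, 88], [0, 0, 0], 60], [[4, 2, 88], [0, 0, 0], 60]]'

```text
clock: 1.6
eef_pos: [0.5679, 0.2602, 0.124]
tool_rot: [0.2, 0.98, -0.002, -0.0]
ft_force: [0.8, 0.5, -0.1]
grip_width: 0.0597
```

```bash
python3 -c "
from h import *
go(.568,.2595,.122)
a=shot('side','s1.png');b=shot('top','t1.png')
c=np.hstack([cv2.resize(a[190:340,70:220],(400,400),interpolation=2),cv2.resize(b[130:280,30:180],(400,400),interpolation=2)])
cv2.imwrite('pics/c1.png',c[:,:,::-1])"
```

```text
shift mm [-0.3998 -0.628   1.9521] pos [0.5679 0.2602 0.124 ] q6 0.8331736807671875 F [ 0.8113  0.5123 -0.088 ] T [-0.0117 -0.1031 -0.0066] w 0.059671367948730784 t 1.6 tips 0.0726 toolx [-0.92    0.3918 -0.0001] z [-0.0011 -0.003  -1.    ]
```

View pics/c1.png

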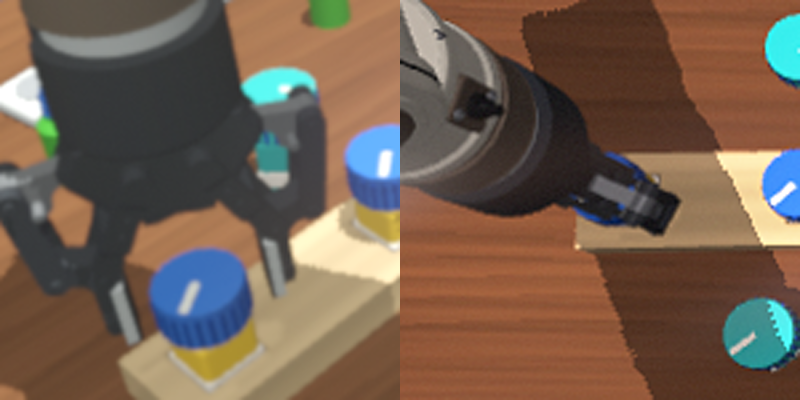

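The side crop shows the fingertips at about (135,340) and (278,292), straddling the left blue cap evenly and near the bottom of the cap. I'll close on it and watch the forces.

Emit:
send_rows --moves '[[[0, -0.5, 2], [0, 0, 0], 60], [[0, -0.5, 2], [0, 0, 0], 35], [[0, -0.5, 2], [0, 0, 0], 35], [[0, -0.5, 2], [0, 0, 0], 35], [[0, -0.5, 2], [0, 0, 0], 35], [[0, -0.5, 2], [0, 0, 0], 35]]'

```text
clock: 2.2
eef_pos: [0.5694, 0.2603, 0.1253]
tool_rot: [0.2, 0.98, 0.0, 0.002]
ft_force: [-1.0, -1.0, 6.2]
grip_width: 0.0418
```

```bash
python3 -c "
from h import *
go(.568,.2595,.122)"
```

```text
shift mm [ 1.0095 -1.3465  3.25  ] pos [0.5694 0.2603 0.1253] q6 0.8325617136512091 F [-1.0248 -0.9564  6.2016] T [-0.0866  0.2394  0.0101] w 0.04177012379593646 t 2.2 tips 0.0726 toolx [-0.9199  0.3921 -0.0043] z [ 0.0046 -0.0004 -1.    ]
```

Emit:
send_rows --moves '[[[0, 0, 0], [0, 0, 0.06], 35], [[0, 0, 0], [0, 0, 0.12], 35], [[0, 0, 0], [0, 0, 0.18], 35], [[0, 0, 0], [0, 0, 0.24], 35], [[0, 0, 0], [0, 0, 0.24], 35]]'

```text
clock: 2.62
eef_pos: [0.5694, 0.2602, 0.1257]
tool_rot: [0.316, 0.949, 0.001, 0.002]
ft_force: [0.0, -0.6, -1.1]
grip_width: 0.0422
```

```bash
python3 -c "
from h import *
go(.568,.2595,.122)"
```

```text
shift mm [ 0.7322 -1.4233  3.6786] pos [0.5694 0.2602 0.1257] q6 1.0735301334659961 F [ 0.0302 -0.6467 -1.0917] T [-0.0695  0.0643 -0.0244] w 0.04216741432240779 t 2.6167 tips 0.0726 toolx [-0.7997  0.6004 -0.004 ] z [ 0.0047 -0.0004 -1.    ]
```

Emit:
send_rows --moves '[[[0, 0, 0], [0, 0, 0.06], 35], [[0, 0, 0], [0, 0, 0.12], 35], [[0, 0, 0], [0, 0, 0.18], 35], [[0, 0, 0], [0, 0, 0.24], 35]]'

```text
clock: 2.95
eef_pos: [0.5693, 0.2601, 0.1257]
tool_rot: [0.428, 0.904, 0.001, 0.002]
ft_force: [-0.6, 0.3, 0.2]
grip_width: 0.0423
```

```bash
python3 -c "
from h import *
go(.568,.2595,.122)
a=shot('side','s2.png')
c=np.hstack([cv2.resize(a[190:340,70:220],(600,600),interpolation=2)])
cv2.imwrite('pics/c2.png',c[:,:,::-1])"
```

```text
shift mm [ 0.3815 -1.3865  3.6467] pos [0.5693 0.2601 0.1257] q6 1.3146169004585109 F [-0.5895  0.3259  0.2366] T [-0.1229  0.0434  0.0969] w 0.04231748460453961 t 2.95 tips 0.0726 toolx [-0.6331  0.774  -0.0033] z [ 0.0045 -0.0006 -1.    ]
```

View pics/c2.png

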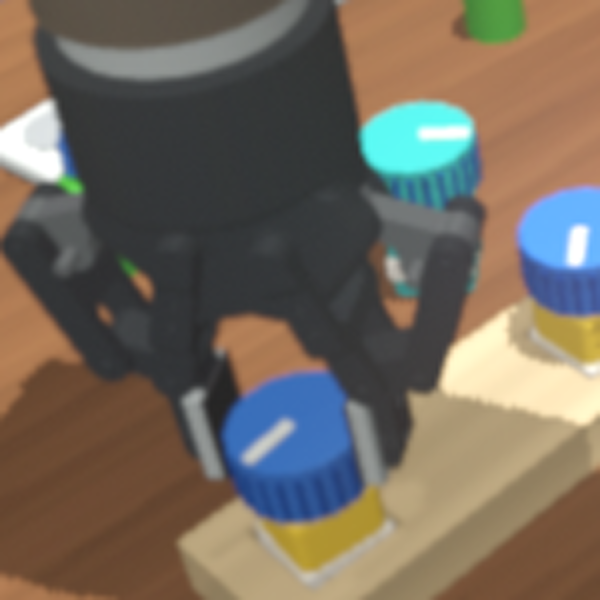

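The stripe now runs from about (292,425) to (245,460), visibly turned from before. I'll measure by how much.

```bash
python3 -c "
from h import *
def an(c,r):
    d=atz('side',*r,.074)-atz('side',*c,.074); print(np.degrees(np.arctan2(d[1],d[0])),np.hypot(d[0],d[1]))
an((90+213/4,200+383/4),(90+195/4,200+428/4))
an((70+290/4,190+425/4),(70+246/4,190+460/4))"
```

```text
129.82801383560033 0.018227896403234387
97.96106392742126 0.017283314189434056
```

Emit:
send_rows --moves '[[[0, 0, 0], [0, 0, 0.08], 35], [[0, 0, 0], [0, 0, 0.16], 35], [[0, 0, 0], [0, 0, 0.2], 35], [[0, 0, 0], [0, 0, 0.2], 35]]'

```text
clock: 3.33
eef_pos: [0.5693, 0.26, 0.1256]
tool_rot: [0.517, 0.856, 0.001, 0.002]
ft_force: [0.1, 0.0, -1.1]
grip_width: 0.0423
```

```bash
python3 -c "
from h import *
go(.568,.2595,.122)"
```

```text
shift mm [ 0.1758 -1.3531  3.5707] pos [0.5693 0.26   0.1256] q6 1.5149805823886835 F [ 0.104   0.0432 -1.099 ] T [-0.0516 -0.0564  0.0278] w 0.042283469453895495 t 3.3333 tips 0.0726 toolx [-0.4663  0.8846 -0.0027] z [ 0.0044 -0.0008 -1.    ]
```

The cap has turned 32° with the fingers and there's little torque, so this is the loose one. I'll continue to the stop.

Emit:
send_rows --moves '[[[0, 0, 0], [0, 0, 0.07], 35], [[0, 0, 0], [0, 0, 0.14], 35], [[0, 0, 0], [0, 0, 0.15], 35]]'

```text
clock: 3.58
eef_pos: [0.5691, 0.26, 0.1255]
tool_rot: [0.577, 0.817, 0.001, 0.002]
ft_force: [-0.5, -1.6, -0.8]
grip_width: 0.0421
```

```bash
python3 -c "
from h import *
go(.568,.2595,.122)"
```

```text
shift mm [-0.0879 -1.2617  3.5132] pos [0.5691 0.26   0.1255] q6 1.6604864004836406 F [-0.4785 -1.6065 -0.7505] T [-0.2348 -0.04    1.5796] w 0.042056442341263614 t 3.5833 tips 0.0726 toolx [-0.3334  0.9428 -0.0027] z [ 0.0043 -0.0014 -1.    ]
```

Emit:
send_rows --moves '[[[0, 0, 0], [0, 0, 0.07], 35], [[0, 0, 0], [0, 0, 0.14], 35], [[0, 0, 0], [0, 0, 0.15], 35]]'

```text
clock: 3.83
eef_pos: [0.569, 0.26, 0.1254]
tool_rot: [0.635, 0.772, 0.001, 0.002]
ft_force: [-0.0, -1.5, -0.2]
grip_width: 0.042
```

```bash
python3 -c "
from h import *
go(.568,.2595,.122)"
```

```text
shift mm [-0.2879 -1.0656  3.4215] pos [0.569  0.26   0.1254] q6 1.8060354340020883 F [-0.0074 -1.5497 -0.1805] T [-0.3303  0.006   1.734 ] w 0.04197187305166417 t 3.8333 tips 0.0726 toolx [-0.1935  0.9811 -0.0029] z [ 0.0042 -0.0021 -1.    ]
```

The stop is reached: torque rose to 1.6–1.7 N m, with the fingers slipping after about 0.85 rad. I'll back off 0.08 rad, which is within the pot's play in the well and frees it from the walls, then lift.

Emit:
send_rows --moves '[[[0, 0, 0], [0, 0, -0.04], 35], [[0, 0, 0], [0, 0, -0.08], 35], [[0, 0, 0], [0, 0, -0.08], 35]]'

```text
clock: 4.08
eef_pos: [0.569, 0.26, 0.1254]
tool_rot: [0.603, 0.798, 0.001, 0.002]
ft_force: [0.5, -0.9, -0.9]
grip_width: 0.0422
```

```bash
python3 -c "
from h import *
go(.569,.26,.245)"
```

```text
shift mm [  -0.3744    0.4219 -119.6335] pos [0.569  0.26   0.1254] q6 1.723582891424711 F [ 0.4772 -0.8885 -0.8692] T [-0.0957 -0.0058 -0.0251] w 0.04216036856466166 t 4.0833 tips 0.0726 toolx [-0.2736  0.9618 -0.0029] z [ 0.0042 -0.0018 -1.    ]
```

Emit:
send_rows --moves '[[[0, 0, -8], [0, 0, 0], 35], [[0, 0, -16], [0, 0, 0], 35], [[0, 0, -26], [0, 0, 0], 35], [[0, 0, -36], [0, 0, 0], 35], [[0, 0, -50], [0, 0, 0], 35], [[0, 0, -70], [0, 0, 0], 35], [[0, 0, -90], [0, 0, 0], 35], [[0, 0, -110], [0, 0, 0], 35], [[0, 0, -120], [0, 0, 0], 35], [[0, 0, -120], [0, 0, 0], 35]]'

```text
clock: 4.92
eef_pos: [0.5698, 0.2609, 0.2497]
tool_rot: [0.603, 0.798, 0.004, 0.004]
ft_force: [0.3, 0.2, -1.2]
grip_width: 0.0426
```

```bash
python3 -c "
from h import *
go(.570,-.153,.245)
a=shot('side','s3.png')"
```

```text
shift mm [-398.1696 -113.0351    4.1546] pos [0.5698 0.2609 0.2497] q6 1.7242938786277604 F [ 0.343   0.152  -1.2144] T [-0.017  -0.0305  0.0447] w 0.042567007155695905 t 4.9167 tips 0.0726 toolx [-0.2736  0.9619 -0.0017] z [ 0.0105  0.0013 -0.9999]
```

View pics/s3.png

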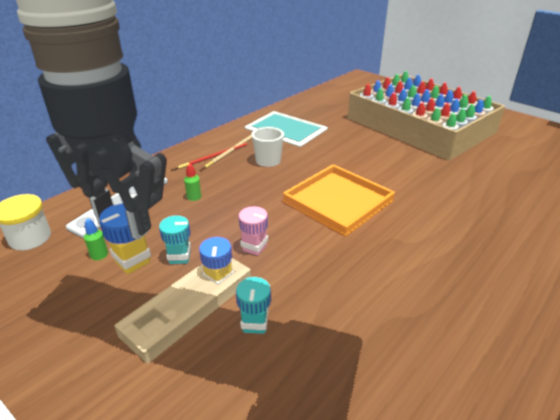

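The pot hangs upright in the fingers at (125,240), the left well is empty, and the other pot is still in the stand at (216,258). I'll carry it to the tray.

Emit:
send_rows --moves '[[[-10, -3, 0], [0, 0, 0], 35], [[-29, -8, 0], [0, 0, 0], 35], [[-58, -16, 0], [0, 0, 0], 35], [[-88, -25, 0], [0, 0, 0], 35], [[-120, -34, 0], [0, 0, 0], 35], [[-152, -43, 0], [0, 0, 0], 35], [[-184, -52, 0], [0, 0, 0], 35], [[-216, -61, 0], [0, 0, 0], 35], [[-248, -70, 0], [0, 0, 0], 35], [[-275, -78, 0], [0, 0, 0], 35], [[-293, -83, 0], [0, 0, 0], 35], [[-300, -85, 0], [0, 0, 0], 35]]'

```text
clock: 5.97
eef_pos: [0.568, -0.0548, 0.2458]
tool_rot: [0.604, 0.797, 0.001, 0.002]
ft_force: [-0.1, 0.7, -0.3]
grip_width: 0.0421
```

Emit:
send_rows --moves '[[[-10, -3, 0], [0, 0, 0], 35], [[-30, -8, 0], [0, 0, 0], 35], [[-60, -17, 0], [0, 0, 0], 35], [[-82, -23, 0], [0, 0, 0], 35], [[-95, -27, 0], [0, 0, 0], 35], [[-98, -28, 0], [0, 0, 0], 35], [[-98, -28, 0], [0, 0, 0], 35], [[-98, -28, 0], [0, 0, 0], 35]]'

```text
clock: 6.63
eef_pos: [0.5672, -0.1557, 0.2455]
tool_rot: [0.604, 0.797, 0.001, 0.001]
ft_force: [0.0, -1.4, -0.8]
grip_width: 0.0423
```

```bash
python3 -c "
from h import *
go(.570,-.153,.127)
R=Ro.from_quat(readout.get_obs()['tool_rot']); z=R.as_matrix()[:,2]
print(R.inv().apply(np.cross(z,[0,0,-1])))"
```

```text
shift mm [  1.9178   3.0131 118.4597] pos [ 0.5672 -0.1557  0.2455] q6 1.0289149131205366 F [ 0.0486 -1.429  -0.8242] T [ 0.0084  0.0319 -0.0117] w 0.04225610927370543 t 6.6333 tips 0.0726 toolx [-0.2702  0.9628 -0.0008] z [ 0.0033  0.0001 -1.    ]
[ 0.0032  0.0008 -0.    ]
```

Emit:
send_rows --moves '[[[1, 1, 15], [0, 0, 0], 35], [[2, 2, 40], [0, 0, 0], 35], [[2, 3, 65], [0, 0, 0], 35], [[2, 3, 88], [0, 0, 0], 35], [[2, 3, 102], [0, 0, 0], 35], [[2, 3, 110], [0, 0, 0], 35], [[2, 3, 114], [0, 0, 0], 35], [[2, 3, 116], [0, 0, 0], 35], [[2, 3, 116], [0, 0, 0], 35], [[2, 3, 116], [0, 0, 0], 35]]'

```text
clock: 7.47
eef_pos: [0.5708, -0.1529, 0.1307]
tool_rot: [0.604, 0.797, 0.001, 0.002]
ft_force: [-0.4, -0.5, -1.2]
grip_width: 0.0423
```

```bash
python3 -c "
from h import *
go(.570,-.153,.1264)
a=shot('side','s4.png')
c=cv2.resize(a[90:240,240:440],(800,600),interpolation=2)
cv2.imwrite('pics/c4.png',c[:,:,::-1])"
```

```text
shift mm [ 0.083  -0.8061  4.2503] pos [ 0.5708 -0.1529  0.1307] q6 1.0347291460001353 F [-0.3631 -0.4795 -1.1764] T [0.0333 0.0224 0.0529] w 0.04230778889089844 t 7.4667 tips 0.0726 toolx [-0.2706  0.9627 -0.0018] z [ 0.0054 -0.0004 -1.    ]
```

View pics/c4.png

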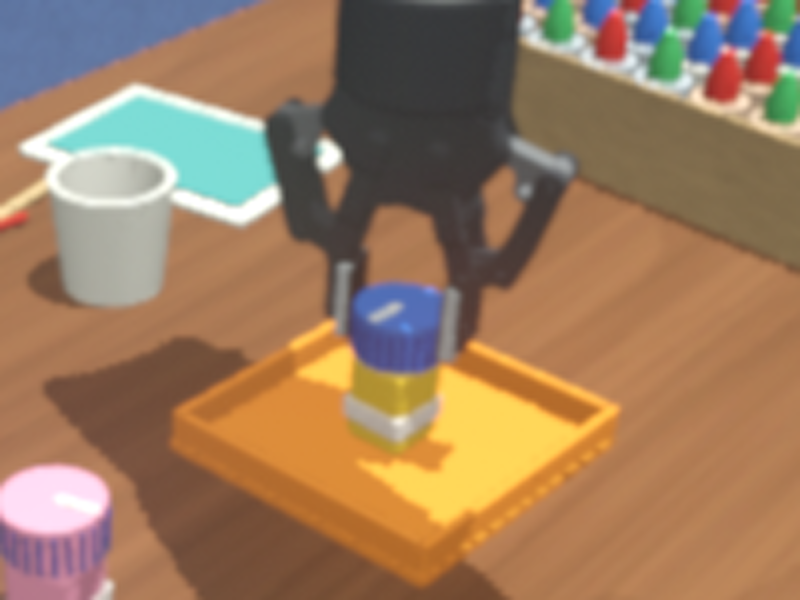

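The pot is upright over the tray's middle at about (395,370) in the crop, a few millimetres above the floor. I'll lower it until contact.

Emit:
send_rows --moves '[[[0, 0, 1], [0, 0, 0], 35], [[0, 0, 2], [0, 0, 0], 35], [[0, 0, 3], [0, 0, 0], 35], [[0, 0, 3], [0, 0, 0], 35]]'

```text
clock: 7.85
eef_pos: [0.5707, -0.1531, 0.1278]
tool_rot: [0.604, 0.797, 0.002, 0.002]
ft_force: [-0.8, 0.3, -1.8]
grip_width: 0.0424
```

Emit:
send_rows --moves '[[[0, 0, 1], [0, 0, 0], 35], [[0, 0, 1.5], [0, 0, 0], 35], [[0, 0, 1.5], [0, 0, 0], 35]]'

```text
clock: 8.1
eef_pos: [0.5707, -0.1531, 0.1263]
tool_rot: [0.604, 0.797, 0.002, 0.002]
ft_force: [-0.4, 0.6, 0.1]
grip_width: 0.0419
```

Emit:
send_rows --moves '[[[0, 0, 0.5], [0, 0, 0], 35], [[0, 0, 1], [0, 0, 0], 35], [[0, 0, 1], [0, 0, 0], 35]]'

```text
clock: 8.35
eef_pos: [0.5708, -0.1531, 0.1263]
tool_rot: [0.604, 0.797, 0.002, 0.003]
ft_force: [-2.9, -0.0, 5.0]
grip_width: 0.0418
```

Contact: 5 N upward and no further descent. I'll open and retreat.

Emit:
send_rows --moves '[[[0, 0, 0], [0, 0, 0], 48], [[0, 0, 0], [0, 0, 0], 55], [[0, 0, 0], [0, 0, 0], 70], [[0, 0, 0], [0, 0, 0], 80], [[0, 0, 0], [0, 0, 0], 80], [[0, 0, -15], [0, 0, 0], 80], [[0, 0, -40], [0, 0, 0], 80], [[0, 0, -75], [0, 0, 0], 80], [[0, 0, -110], [0, 0, 0], 80], [[0, 0, -140], [0, 0, 0], 80], [[0, 0, -150], [0, 0, 0], 80], [[0, 0, -150], [0, 0, 0], 80]]'

```text
clock: 9.35
eef_pos: [0.5714, -0.1535, 0.2801]
tool_rot: [0.604, 0.797, 0.003, 0.006]
ft_force: [1.2, -0.4, 0.4]
grip_width: 0.0799
```

```bash
python3 -c "
from h import *
go(.570,-.153,.1264)
a=shot('side','s5.png')"
```

```text
shift mm [  1.7907  -3.1702 153.6178] pos [ 0.5714 -0.1535  0.2801] q6 1.0344896429263721 F [ 1.2466 -0.4228  0.3598] T [ 0.0266 -0.0038  0.0011] w 0.07994391530466863 t 9.35 tips 0.0726 toolx [-0.2701  0.9628 -0.0062] z [ 0.0136 -0.0026 -0.9999]
```

View pics/s5.png

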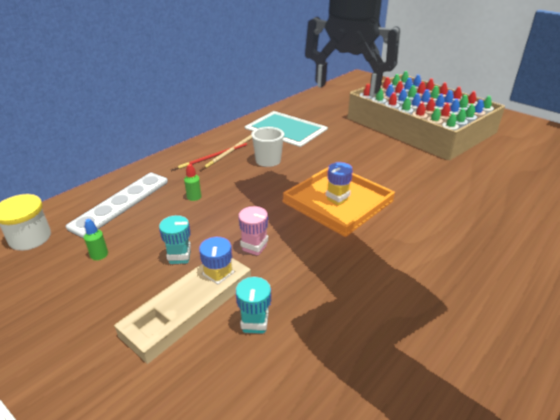

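The pot stands upright in the tray at (340,183), the fingers are clear, and the other pot is still in the stand at (216,258). I'll hand in.

```bash
python3 -c "
from h import *
print(order.job_done())"
```

```text
the job is handed in; nothing more can be done
None
```

The loose pot is screwed shut and standing upright in the orange tray, and I handed the job in at about 9.4 s of the 51 s limit.

- **Finding the loose cap:** I twisted the cap in the left well (the +y one) clockwise. It turned about 32° with the fingers, going by the stripe, at under 0.1 N m.
- **Screwing it down:** It met a firm stop after roughly 0.7–0.85 rad of gripper turn. The torque rose to 1.6–1.7 N m while the fingers slipped. I then turned the gripper back 0.08 rad, a little under the pot's 6° play in the well, to free it from the walls. I did not measure the cap angle after that.
- **Moving it:** I lifted the pot by its cap, lowered it near the middle of the tray until I felt 5 N of contact, opened the fingers and moved up clear.

The last picture shows the pot upright in the tray and the other pot still in its well. I never touched that second pot, so I infer it is tight because the first one was loose. No check failed. The two camera views disagreed by about 2–4 mm on some points, which did not affect the grasp.

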